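# Clamp a piston with the tab-lock knob

## Robot

A 6-joint arm with a two-finger parallel gripper is mounted at the origin on a cart in front of the work surface, level with it; the furniture and walls round the work are solid. World frame = base frame: x ahead of the robot, y to its left, z up, the work surface at z = 0. Lengths are in m, angles in rad, forces in N, time in s.
With the tool pointing down it reaches from about 0.35 to 0.875 m from the base axis. Payload 4.2 kg.
Tool frame: the origin (TCP) lies on the centre line of the jaws, within the pads' length; the fingertips stand 25 mm ahead of it and the grasp point (between the pads) lies 6 mm ahead of it; z points along the fingers, y is the line along which they close (so a half turn about z gives the same grasp; the last joint's range is limited). The gripper opens to 87 mm and grips with 3 to 60 N. Pads are 19 mm wide; open, the fingers measure 117 mm over their backs; the gripper's body (75 mm by 190 mm) begins 51 mm behind the grasp point.
Start: joints at [-0.888, 0.385, 0.008, 0, -1.194, -0.259], TCP at [0.257, -0.57, 0.248] pointing down, gripper open.
Joint ranges: [-3.14, 3.14], [-1.21, 2.06], [-1.07, 1.41], [-3.16, 2.05], [-2.99, -0.16], [-3.1, 3.1]. Speed limits (rad/s): [2.79, 2.79, 3.14, 3.14, 3.14, 3.14].

## Interface

Orientations are given as a unit quaternion [x, y, z, w].
In Python, from station import env, imaging gives the robot as it stands. The module is installed in compiled form; this text tells all that it offers.
- The arm moves only by the tool arm_command, never from a script. Its argument "rows" is a list of rows, each an object with "travel": the shift along the world's x, y, z in m, a list of three; "twist": the turn, a rotation vector about the world's x, y, z in degrees, a list of three; "fingers": the finger opening in m, from 0 to 0.087. A call has 1 to 8 rows; each row shifts and turns the commanded pose from where the row before left it; what a row does not reach is not made up. A row lasts 1/10 s, in which the tool goes at most 50 mm and 8.59 degrees, less where a joint would pass 70% of its speed; a pose out of reach is approached as far as the arm can. A call is refused whole if a number of a shift passes 0.05 or a number of a turn 8.59, either way. A call with a gripper value outside its range is refused whole. The fingers move at their own pace and stop on an object; the grip force is fixed at half the most. Time passes only in rows, so rows that do not move let the fingers close. It gives the time, the measured TCP pose, the force, the opening and the grip force at its end, in the units of the state.
- env.sense(): the state, without advancing time (a new reading comes with each control period).
- imaging.grab_frame(name): name is "scene" or "top" or "wrist"; returns the picture (480x640x3 uint8, blue, green, red); there is no depth.
- imaging.get_calibration(name): a dict with "K" (3x3 intrinsics, pixels), "eye" and "attitude" of the camera in the world. Camera axes: x right, y down, z forward; pixel columns grow to the right and rows downward; lengths in m; the calibration is good to about 2 mm. A picture is of the moment at which its call begins: read the wrist's pose just before it. get_calibration takes no time and is no camera call; for the wrist camera it gives the pose at the moment of the call.
- env.close_job(): hands the job in; it is judged then, once.
The state is a dict: "t": time; "joints": joint angles; "joint_velocities": joint speeds; "tau": joint torques, N m; "position": TCP position; "tcp_rot": TCP orientation; "force": force on the tool from outside, world axes, zero at the start; "torque": the same for the moment, N m; "opening": opening from 0.0 (shut) to 1.0 (fully open); "grasp_force": force on a finger pad.
Only numpy, scipy, OpenCV 4.12 (cv2) and the standard library are available. Lean on these libraries where they do the work, as an engineer would, in place of code of your own. Each camera call takes 0.05 s, during which the arm holds its last target. There are 200 camera calls.

## Task

Stand the white piston that waits on the bench just right of the blue holding fixture upright in that fixture, between the orange jaw pad and the steel V-block. Then squeeze in the two red release tabs of the black knob and, holding them in, turn it clockwise (seen from above) until the pad presses the piston into the V-block with about 15 N, never more than 32 N and never forcing the knob round while its tabs are out. Let go so that the tabs spring out and lock the knob with the piston clamped, and leave the gear wheel at the front and the blue-white carton behind the fixture where they are.

Things in the scene. Friction and masses are not known exactly. Their poses are not given: they have to be found in the camera images.
- fixture: Blue bed plate 240 x 76 x 10 mm, bolted down. Origin: centre of its underside, on the bench; x along the bed from knob to V-block, y across, z up; bed top at z = 10 mm. Grey gear housing under the knob: 62 x 66 mm, top at 33 mm. Steel V-block near the +x end, 46 mm high, 44 mm wide, 120 degree vee opening to -x, bolted where the last user left it.
- piston_spot (a point): Point on the bed top (fixture x = 50 mm, y = 0), same axes as the fixture: where to set down the piston's axis, at least 4.5 mm clear of the pad as found and 6 to 15 mm short of the vee. The pad then slides it home along x (about 1 N). Home is somewhere at fixture x = 56 to 65 mm and has to be felt. Free room for fingers on both sides along y.
- jaw: Jaw driven along the bed by the knob, 18 mm towards +x per rad. Origin: in the front face of its unpressed pad, y = 0, level with the bench; at fixture x = 18 mm when the knob reads 0. Its orange pad (36 mm wide, 12 to 42 mm high) is sprung, 12 N per mm: with the piston home each 0.1 rad adds 21 N, and 15 N is felt as about 0.27 N m on the knob.
- knob (a joint): Turn of the black knob in rad: 0 = jaw fully open, grows clockwise from above (closing), end at 1.5; starts between 0 and 0.1; 15 N is reached at 0.75 to 1.25. Friction when free about 0.04 N m. Sprung brake shoes lock it while the tabs are out; with both in it turns freely. No notches: it locks wherever it is let go and the jaw does not push it back.
- knob_grip (a point): On the knob's vertical axis, 62 mm above the bench; turns with the knob; y = line through the two tabs (pinch along it), z up. Red tabs: flat, 20 mm wide, 45 to 75 mm above the bench, 50 mm over both outer faces (42 mm when in). Between them a black hub with wings along x, 50 mm over both; below, a flange 44 mm across with top at 40 mm: keep fingertips above 42 mm.
- tab_a (a joint): How far the red tab on the knob's +y side is pressed in, in m: 0 = out (locked), 0.004 = fully in. Sprung: 9 N to start it moving, 14 N fully in. A pinch of 20 to 40 N is good.
- tab_b (a joint): The same for the red tab on the knob's -y side.
- piston: White used piston with a dark crown, about 51 mm in diameter and 50 mm high, about 0.13 kg, standing on its skirt on the bench to the right of the fixture; origin at the centre of its underside, z up along its axis. Grasp it round, from above, in any direction.
- gear: Loose dark gear wheel, 66 mm across, 16 mm high, lying on the bench near its front edge; origin at the centre of its underside. A bystander.
- seal_box: Loose small blue and white carton, 60 x 85 x 28 mm, lying behind the fixture; origin at the centre of its underside. A bystander.
Not all that is in view belongs to the job. There is more than one size of the piston; the one meant has the size given above.

How it is judged:
By the outcome, as a careful person would: the job done as asked, in the order asked, and still so for the second after the job is handed in, with the robot touching nothing.
It also fails if it takes over 64 s, if anything falls off the work surface, if the arm or the gripper's body presses on something with over 40 N, if the wrist force passes 120 N, or if a joint passes its speed limit or range.

## Working session

There is one attempt and no reset: what is moved stays moved. The work goes in short steps, Python scripts to look and compute and a tool call to move; the robot and the scene stay as the last step left them, time stands still between calls to the robot, and variables do not carry over. Pictures are saved under pics/ and viewed, at most 10 in all, crops included, and the job is handed in when it is done.

Besides the shell and the picture viewer there is one more tool, called after ">>>" by a JSON object that holds its "op" and its "data", one argument or row to a line. arm_command: Moves the arm, as the interface text tells. Its arguments: {"type":"object","properties":{"rows":{"type":"array","items":{"type":"object","properties":{"travel":{"type":"array","items":{"type":"number"}},"twist":{"type":"array","items":{"type":"number"}},"fingers":{"type":"number"}}}}},"required":["rows"]}

```bash
mkdir -p pics
cat > h.py <<'E'
import numpy as np, cv2
from scipy.spatial.transform import Rotation as R
from station import env, imaging
def cal(n):
    c=imaging.get_calibration(n); a=np.array(c["attitude"],float)
    M=a if a.shape==(3,3) else R.from_quat(a).as_matrix()
    return np.array(c["K"]),np.array(c["eye"]),M
def ray(c,u,v,z):
    K,e,M=c; d=M@np.linalg.inv(K)@[u,v,1]; return e+d*(z-e[2])/d[2]
def proj(c,p):
    K,e,M=c; q=K@(M.T@(np.array(p)-e)); return q[:2]/q[2]
E
python3 - <<'E'
from h import *
print(env.sense())
for n in ("scene","top"):
    print(n,imaging.get_calibration(n)); cv2.imwrite(f"pics/{n}0.png",imaging.grab_frame(n))
c=cal("top");print(proj(c,[.6,0,0]),proj(c,[.6,0.1,0]),proj(c,[.7,0,0]))
E
```

```text
{'t': 0.0, 'joints': array([-8.88415300e-01,  3.85576288e-01,  6.62079029e-03, -5.46292031e-04,
       -1.19399300e+00, -2.58569035e-01]), 'joint_velocities': array([ 0.00031438, -0.00040494, -0.00190927, -0.00039522, -0.00135256,
        0.0010732 ]), 'tau': array([ 4.30660875e-04, -3.90665388e+01,  1.87404263e+01,  4.21981260e+00,
        1.08839056e-02, -2.16394192e-04]), 'position': array([ 0.25680772, -0.56919497,  0.24643864]), 'tcp_rot': array([-2.10224990e-01,  9.77652408e-01,  1.07425671e-03, -2.61507746e-04]), 'force': array([ 0.40960501,  0.2977367 , -0.61023618]), 'torque': array([-0.00825485,  0.00619777, -0.00788171]), 'grasp_force': 0.0, 'opening': 0.996846899731982}
scene {'K': array([[437.31566282,   0.        , 319.99322342],
       [  0.        , 437.31566282, 243.68311683],
       [  0.        ,   0.        ,   1.        ]]), 'eye': array([-0.06291867, -0.47937249,  0.5431568 ]), 'attitude': array([ 0.75409274, -0.45981268,  0.24727713, -0.39846012])}
top {'K': array([[530.20496926,   0.        , 329.28123697],
       [  0.        , 530.20496926, 233.44943972],
       [  0.        ,   0.        ,   1.        ]]), 'eye': array([ 0.50039432, -0.15366232,  0.92060457]), 'attitude': array([ 0.71188112, -0.70122164,  0.02780651, -0.02720804])}
[241.36490691 216.23494311] [184.08025375 215.36963822] [242.9511407  159.74685377]
```

View pics/top0.png

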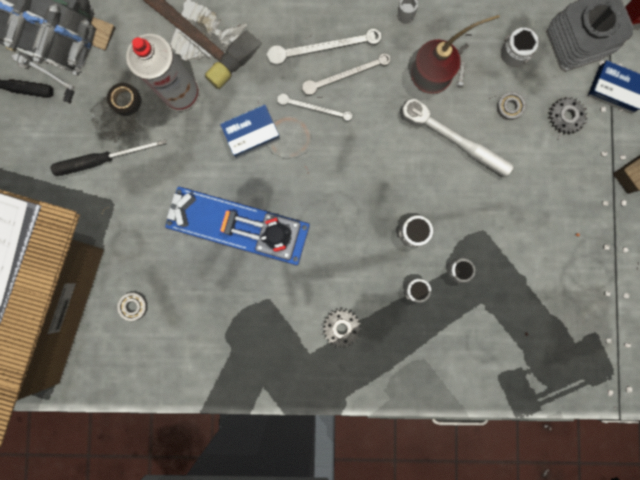

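View pics/scene0.png

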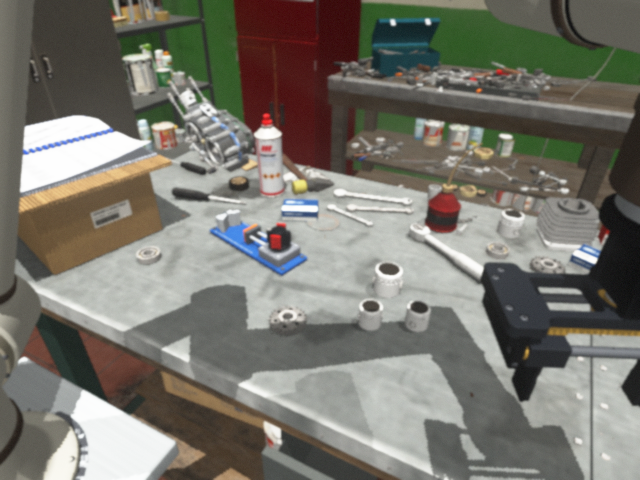

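The top view shows the fixture with its bed from about (165,200) to (308,250), the V-block at (180,205) and the knob at (276,235). There are four piston-like candidates: (415,231) larger, (418,290) and (462,270) smaller, and (521,45) far back. The gear is at (341,327) and the carton at (250,131). Next I'll measure the candidates' sizes.

```bash
cat > m.py <<'E'
from h import *
im=imaging.grab_frame("top"); c=cal("top"); hsv=cv2.cvtColor(im,cv2.COLOR_BGR2HSV)
print("pistons")
wm=((hsv[...,1]<40)&(hsv[...,2]>170)).astype(np.uint8)
dk=(hsv[...,2]<75).astype(np.uint8)
for (u,v) in [(415,231),(418,290),(462,270),(521,45)]:
    s=26; best=None
    box=wm[max(v-s,0):v+s,u-s:u+s]|0
    pts=cv2.findNonZero(box)
    h=cv2.convexHull(pts)+np.array([u-s,max(v-s,0)])
    e=cv2.fitEllipse(h) if len(h)>=5 else None
    n,l,st,ce=cv2.connectedComponentsWithStats(dk[max(v-s,0):v+s,u-s:u+s])
    print((u,v),"white bbox",cv2.boundingRect(h),"ell",np.round(e[0],1),np.round(e[1],1),[ (st[i].tolist(),np.round(ce[i]+[u-s,max(v-s,0)],1).tolist()) for i in range(1,n) if st[i,4]>60])
blue=cv2.inRange(hsv,(105,130,60),(125,255,255))
for name,m in (("blue",blue),("orange",cv2.inRange(hsv,(5,110,120),(18,255,255))),("red",cv2.inRange(hsv,(0,150,120),(4,255,255))|cv2.inRange(hsv,(172,150,120),(180,255,255)))):
    m[:170]=0;m[280:]=0;m[:,:150]=0;m[:,330:]=0
    p=cv2.findNonZero(m); 
    if name=="blue":
        r=cv2.minAreaRect(p); b=cv2.boxPoints(r); print(name,np.round(r[0],1),np.round(r[1],1),r[2]); print(np.round([ray(c,*q,.01) for q in b],4), ray(c,*r[0],.01))
    else:
        n,l,st,ce=cv2.connectedComponentsWithStats(m)
        for i in range(1,n):
            if st[i,4]>8: print(name,st[i].tolist(),ce[i].round(1),ray(c,*ce[i],.042 if name=="orange" else .075).round(4))
a=cv2.resize(im[175:305,155:310],None,fx=4,fy=4,interpolation=cv2.INTER_CUBIC)[:520]
b=cv2.resize(im[205:310,390:485],None,fx=4,fy=4,interpolation=cv2.INTER_CUBIC)
cv2.imwrite("pics/fix1.png",a); cv2.imwrite("pics/pis1.png",b)
E
python3 m.py
```

```text
pistons
(415, 231) white bbox (403, 216, 31, 30) ell [417.8 230.3] [29.7 30.3] [([7, 10, 14, 19, 68], [400.6, 223.2]), ([18, 15, 22, 21, 353], [417.6, 230.0])]
(418, 290) white bbox (408, 279, 23, 21) ell [418.6 289.4] [21.1 23.2] [([19, 19, 17, 17, 213], [419.2, 290.7]), ([0, 32, 34, 20, 332], [402.6, 306.4])]
(462, 270) white bbox (452, 263, 4, 13) ell [453.9 269.1] [ 3.8 11.7] [([3, 15, 20, 28, 189], [448.7, 276.9]), ([20, 18, 17, 17, 236], [463.7, 270.0])]
(521, 45) white bbox (510, 28, 28, 27) ell [523.8  41.1] [26.8 28.2] [([20, 12, 20, 18, 287], [524.1, 40.3]), ([7, 25, 7, 16, 61], [504.0, 52.8])]
blue [237.2 225.2] [136.4  42.7] 16.144338607788086
[[ 0.5787  0.1281  0.01  ]
 [ 0.6504  0.1102  0.01  ]
 [ 0.5878 -0.1182  0.01  ]
 [ 0.5168 -0.0991  0.01  ]] [0.58324492 0.0050054  0.01      ]
orange [221, 211, 9, 21, 72] [225.  220.8] [0.5873 0.02   0.042 ]
red [266, 218, 11, 5, 23] [271.5 220.1] [ 0.5864 -0.061   0.075 ]
red [274, 246, 11, 5, 31] [278.9 248.3] [ 0.5414 -0.0738  0.075 ]
```

View pics/fix1.png

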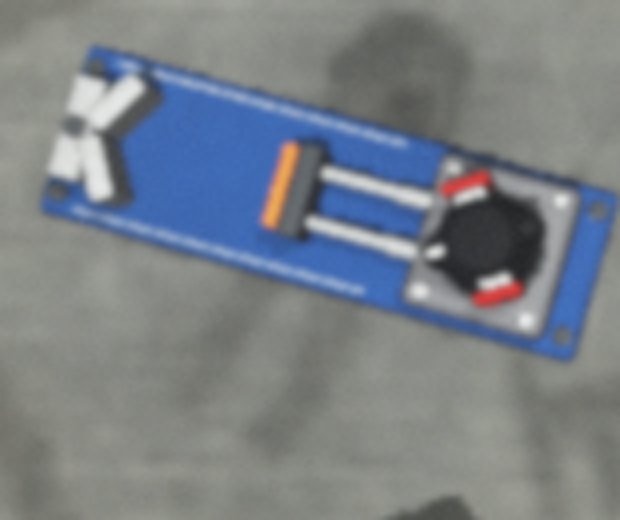

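View pics/pis1.png

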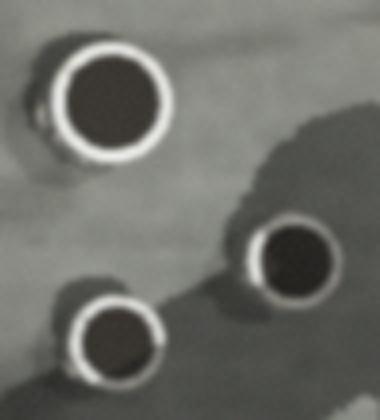

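The piston at (418,230) measures about 30 px. At 609 px/m on the z = 50 mm plane that is about 50 mm, so it fits the 51 mm size. The ones at (418,290) and (462,270) come out near 39 mm. The one at (521,45) comes out near 46 mm and is not beside the fixture. I'm taking (418,230). In the crop the tabs are at (467,183) and (498,292), and the bed corners at (92,45), (617,193), (573,360) and (42,212).

Run:
```python
from h import *
c=cal("top"); f=lambda p:np.array(p)/4-.375+[155,175]
P=[ray(c,*f(p),.01)[:2] for p in [(92,45),(617,193),(573,360),(42,212)]]
print("sides",[np.linalg.norm(P[i]-P[(i+1)%4]).round(4) for i in range(4)])
o=np.mean(P,0); x=(P[0]+P[3]-P[1]-P[2]); x/=np.linalg.norm(x); y=np.array([-x[1],x[0]])
print("fix",o,"x",x,"y",y,"yaw",np.degrees(np.arctan2(x[1],x[0])))
print("spot",o+.05*x)
t=[ray(c,*f(p),.075)[:2] for p in [(467,183),(498,292)]]; k=np.mean(t,0); d=t[1]-t[0]
print("knob",k,"in fix",(k-o)@x,(k-o)@y,"sep",np.linalg.norm(d),"line yaw",np.degrees(np.arctan2(d[1],d[0])))
pad=ray(c,*f((281,185)),.042)[:2]-o; print("pad front-ish",pad@x,pad@y)
for p in [(417.8,230.3),(418.6,290),(463,270)]: print("piston",ray(c,*p,.05))
s=env.sense(); Rm=R.from_quat(s["tcp_rot"]).as_matrix(); print("tool y",Rm[:,1],np.degrees(np.arctan2(Rm[1,1],Rm[0,1])),"z",Rm[:,2])
```

```text
sides [np.float64(0.2367), np.float64(0.0743), np.float64(0.2377), np.float64(0.0754)]
fix [0.58337597 0.00503561] x [0.25546297 0.96681884] y [-0.96681884  0.25546297] yaw 75.19897987345237
spot [0.59614912 0.05337656]
knob [ 0.56418944 -0.06747754] in fix -0.07500852642858531 2.5469455856479547e-05 sep 0.04552822141523142 line yaw -162.88979808363422
pad front-ish 0.015670970833662583 0.00010923380106088421
piston [ 0.57570226 -0.2996869   0.05      ]
piston [ 0.47783411 -0.30119481  0.05      ]
piston [ 0.5115318  -0.37390323  0.05      ]
tool y [-0.41114089  0.91157011  0.00176078] 114.27656381356962 z [-8.49068491e-04  1.54863325e-03 -9.99998440e-01]
```

>>> {"op": "arm_command", "data": {
  "rows": [
    {"travel": [0.035,0.03,0],"twist": [0,0,6.4],"fingers": 0.068},
    {"travel": [0.035,0.03,0],"twist": [0,0,6.4],"fingers": 0.068},
    {"travel": [0.035,0.03,0],"twist": [0,0,6.4],"fingers": 0.068},
    {"travel": [0.035,0.03,0],"twist": [0,0,6.4],"fingers": 0.068},
    {"travel": [0.035,0.03,0],"twist": [0,0,6.4],"fingers": 0.068},
    {"travel": [0.035,0.03,0],"twist": [0,0,6.4],"fingers": 0.068},
    {"travel": [0.035,0.03,0],"twist": [0,0,6.3],"fingers": 0.068},
    {"travel": [0.035,0.03,0],"twist": [0,0,6.2],"fingers": 0.068}
  ]
}}

```text
t: 0.95
position: [0.5381, -0.3281, 0.2473]
tcp_rot: [-0.612, 0.791, 0.0, -0.0]
force: [0.3, -1.0, 1.5]
opening: 0.78
grasp_force: 0.0
```

>>> {"op": "arm_command", "data": {
  "rows": [
    {"travel": [0.02,0.015,0],"twist": [0,0,0],"fingers": 0.068},
    {"travel": [0.015,0.012,0],"twist": [0,0,0],"fingers": 0.068},
    {"travel": [0,0,-0.03],"twist": [0,0,0],"fingers": 0.068},
    {"travel": [0,0,-0.02],"twist": [0,0,0],"fingers": 0.068},
    {"travel": [0,0,0],"twist": [0,0,0],"fingers": 0.068},
    {"travel": [0,0,0],"twist": [0,0,0],"fingers": 0.068}
  ]
}}

```text
t: 1.55
position: [0.5719, -0.3033, 0.1978]
tcp_rot: [-0.61, 0.793, -0.0, -0.0]
force: [1.6, -0.6, 0.7]
opening: 0.78
grasp_force: 0.0
```

```bash
cat > w.py <<'E'
from h import *
import sys
s=env.sense(); Rm=R.from_quat(s["tcp_rot"]).as_matrix()
print("t",s["t"],"pos",s["position"].round(4),"yaw",np.degrees(np.arctan2(Rm[1,1],Rm[0,1])).round(2),"z",Rm[:,2].round(4),"F",s["force"].round(2),"T",s["torque"].round(3),"open",(s["opening"]*.087).round(4),"gf",s["grasp_force"],"j6",s["joints"][5].round(3))
if len(sys.argv)>1:
    cv2.imwrite(f"pics/{sys.argv[1]}.png",imaging.grab_frame(sys.argv[2]))
    c=cal("wrist")
    for p in ([.5757,-.2997,.05],[.5642,-.0675,.075],[.5961,.0534,.06]): print(p,proj(c,p).round(1))
E
python3 w.py w1 wrist
```

```text
Traceback (most recent call last):
  File "w.py", line 4, in <module>
    print("t",s["t"],"pos",s["position"].round(4),"yaw",np.degrees(np.arctan2(Rm[1,1],Rm[0,1])).round(2),"z",Rm[:,2].round(4),"F",s["force"].round(2),"T",s["torque"].round(3),"open",(s["opening"]*.087).round(4),"gf",s["grasp_force"],"j6",s["joints"][5].round(3))
                                                                                                                                                                                      ^^^^^^^^^^^^^^^^^^^^^^^^^
AttributeError: 'float' object has no attribute 'round'
```

```bash
sed -i 's/(s\["opening"\]\*.087).round(4)/round(s["opening"]*.087,4)/' w.py; python3 w.py w1 wrist
```

```text
t 1.55 pos [ 0.5719 -0.3033  0.1978] yaw 165.15 z [-5.e-04 -6.e-04 -1.e+00] F [ 1.56 -0.61  0.7 ] T [ 0.001  0.049 -0.024] open 0.0679 gf 0.0 j6 -0.022
[0.5757, -0.2997, 0.05] [317.5 245.8]
[0.5642, -0.0675, 0.075] [403.5 513.8]
[0.5961, 0.0534, 0.06] [393.6 606. ]
```

View pics/w1.png

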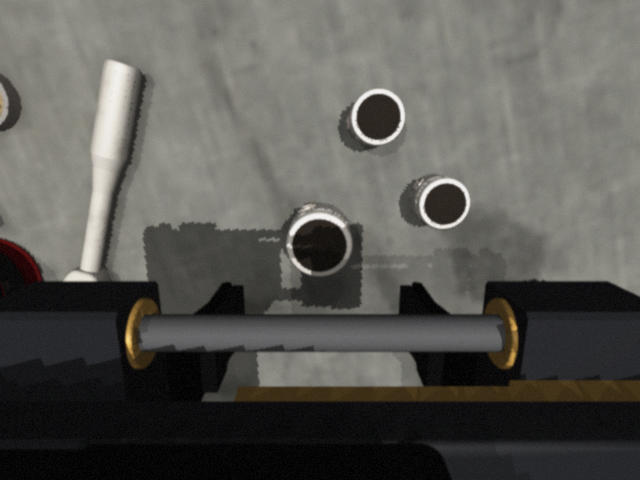

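The wrist view shows the piston centred at (319,243) against a prediction of (317,246), which agrees within 2 mm. The fingers straddle it and the two small pistons stay clear.

>>> {"op": "arm_command", "data": {
  "rows": [
    {"travel": [0.004,0.003,-0.02],"twist": [0,0,0],"fingers": 0.068},
    {"travel": [0,0,-0.03],"twist": [0,0,0],"fingers": 0.068},
    {"travel": [0,0,-0.03],"twist": [0,0,0],"fingers": 0.068},
    {"travel": [0,0,-0.03],"twist": [0,0,0],"fingers": 0.068},
    {"travel": [0,0,-0.03],"twist": [0,0,0],"fingers": 0.068},
    {"travel": [0,0,-0.021],"twist": [0,0,0],"fingers": 0.068},
    {"travel": [0,0,0],"twist": [0,0,0],"fingers": 0.068},
    {"travel": [0,0,0],"twist": [0,0,0],"fingers": 0.068}
  ]
}}

```text
t: 2.4
position: [0.5771, -0.3004, 0.0381]
tcp_rot: [-0.61, 0.792, -0.001, 0.001]
force: [-0.1, 0.1, 1.5]
opening: 0.78
grasp_force: 0.0
```

>>> {"op": "arm_command", "data": {
  "rows": [
    {"travel": [0,0,0],"twist": [0,0,0],"fingers": 0.045},
    {"travel": [0,0,0],"twist": [0,0,0],"fingers": 0.04},
    {"travel": [0,0,0],"twist": [0,0,0],"fingers": 0.04},
    {"travel": [0,0,0],"twist": [0,0,0],"fingers": 0.04},
    {"travel": [0,0,0],"twist": [0,0,0],"fingers": 0.04}
  ]
}}

```text
t: 2.9
position: [0.5762, -0.2997, 0.0378]
tcp_rot: [-0.61, 0.792, -0.0, 0.0]
force: [-1.5, 0.5, 6.1]
opening: 0.573
grasp_force: 30.0
```

```bash
python3 w.py
```

```text
t 2.9 pos [ 0.5762 -0.2997  0.0378] yaw 165.2 z [ 5.e-04 -5.e-04 -1.e+00] F [-1.49  0.47  6.07] T [0.397 0.741 0.001] open 0.0498 gf 30.00919384176086 j6 -0.028
```

>>> {"op": "arm_command", "data": {
  "rows": [
    {"travel": [0,0,0.03],"twist": [0,0,0],"fingers": 0.04},
    {"travel": [0,0,0.04],"twist": [0,0,0],"fingers": 0.04},
    {"travel": [0,0,0.03],"twist": [0,0,0],"fingers": 0.04},
    {"travel": [0,0,0.02],"twist": [0,0,0],"fingers": 0.04},
    {"travel": [0,0,0],"twist": [0,0,0],"fingers": 0.04}
  ]
}}

```text
t: 3.4
position: [0.5779, -0.3003, 0.1602]
tcp_rot: [-0.61, 0.792, -0.003, 0.002]
force: [0.2, -0.4, -0.9]
opening: 0.572
grasp_force: 30.0
```

>>> {"op": "arm_command", "data": {
  "rows": [
    {"travel": [0.002,0.025,0],"twist": [0,0,0],"fingers": 0.04},
    {"travel": [0.0025,0.045,0],"twist": [0,0,0],"fingers": 0.04},
    {"travel": [0.0025,0.045,0],"twist": [0,0,0],"fingers": 0.04},
    {"travel": [0.0025,0.045,0],"twist": [0,0,0],"fingers": 0.04},
    {"travel": [0.0025,0.045,0],"twist": [0,0,0],"fingers": 0.04},
    {"travel": [0.0025,0.045,0],"twist": [0,0,0],"fingers": 0.04},
    {"travel": [0.0025,0.045,0],"twist": [0,0,0],"fingers": 0.04},
    {"travel": [0.0025,0.035,0],"twist": [0,0,0],"fingers": 0.04}
  ]
}}

```text
t: 4.2
position: [0.5945, 0.0327, 0.1545]
tcp_rot: [-0.61, 0.792, 0.001, -0.001]
force: [0.3, 0.3, -0.6]
opening: 0.572
grasp_force: 30.0
```

>>> {"op": "arm_command", "data": {
  "rows": [
    {"travel": [0,0.015,0],"twist": [0,0,0],"fingers": 0.04},
    {"travel": [0,0.008,0],"twist": [0,0,0],"fingers": 0.04},
    {"travel": [0,0,0],"twist": [0,0,0],"fingers": 0.04},
    {"travel": [0,0,0],"twist": [0,0,0],"fingers": 0.04},
    {"travel": [0,0,0],"twist": [0,0,0],"fingers": 0.04}
  ]
}}

```text
t: 4.7
position: [0.5954, 0.052, 0.1563]
tcp_rot: [-0.609, 0.793, 0.0, -0.0]
force: [-0.0, -0.2, -1.0]
opening: 0.573
grasp_force: 30.0
```

```bash
python3 w.py
```

```text
t 4.7 pos [0.5954 0.052  0.1563] yaw 165.08 z [-5.e-04 -2.e-04 -1.e+00] F [-0.05 -0.22 -1.01] T [-0.03   0.069  0.011] open 0.0498 gf 29.99133306911972 j6 -0.618
```

>>> {"op": "arm_command", "data": {
  "rows": [
    {"travel": [0.001,0.002,-0.02],"twist": [0,0,0.1],"fingers": 0.04},
    {"travel": [0,0,-0.03],"twist": [0,0,0],"fingers": 0.04},
    {"travel": [0,0,-0.025],"twist": [0,0,0],"fingers": 0.04},
    {"travel": [0,0,-0.02],"twist": [0,0,0],"fingers": 0.04},
    {"travel": [0,0,-0.006],"twist": [0,0,0],"fingers": 0.04},
    {"travel": [0,0,-0.003],"twist": [0,0,0],"fingers": 0.04},
    {"travel": [0,0,0],"twist": [0,0,0],"fingers": 0.04},
    {"travel": [0,0,0],"twist": [0,0,0],"fingers": 0.04}
  ]
}}

```text
t: 5.5
position: [0.5974, 0.0553, 0.0538]
tcp_rot: [-0.611, 0.792, -0.0, 0.001]
force: [1.3, 0.4, -1.0]
opening: 0.574
grasp_force: 30.0
```

```bash
python3 w.py p2 scene
python3 - <<'E'
import cv2
a=cv2.imread("pics/p2.png")[150:300,180:340]; cv2.imwrite("pics/p2c.png",cv2.resize(a,None,fx=4,fy=4,interpolation=cv2.INTER_CUBIC))
E
```

```text
t 5.5 pos [0.5974 0.0553 0.0538] yaw 165.28 z [ 2.3e-03  6.0e-04 -1.0e+00] F [ 1.34  0.44 -1.02] T [ 0.043  0.082 -0.004] open 0.0499 gf 29.991417771962006 j6 -0.619
[0.5757, -0.2997, 0.05] [ -100.8 -1599. ]
[0.5642, -0.0675, 0.075] [ 320.6 -104.4]
[0.5961, 0.0534, 0.06] [320.6 332.4]
```

View pics/p2c.png

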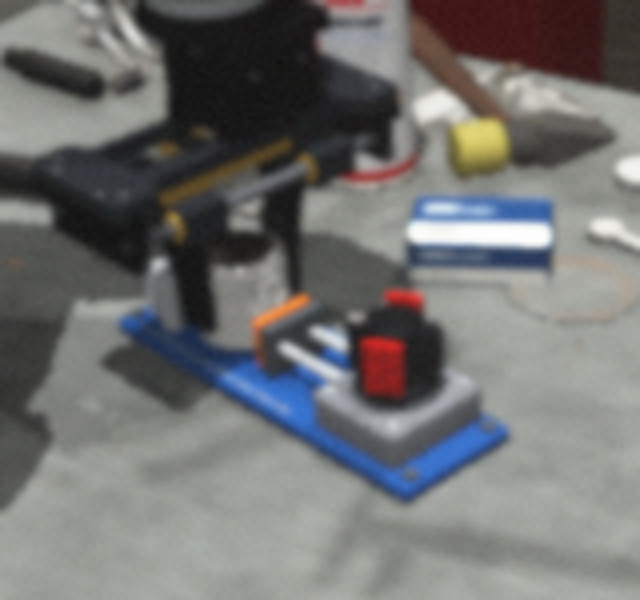

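The piston hangs upright between the orange pad (crop 280,325) and the V-block (crop 165,285), a few millimetres above the bed. Lowering it now.

>>> {"op": "arm_command", "data": {
  "rows": [
    {"travel": [0,0,-0.002],"twist": [0,0,0],"fingers": 0.04},
    {"travel": [0,0,-0.002],"twist": [0,0,0],"fingers": 0.04},
    {"travel": [0,0,-0.001],"twist": [0,0,0],"fingers": 0.04},
    {"travel": [0,0,0],"twist": [0,0,0],"fingers": 0.04},
    {"travel": [0,0,0],"twist": [0,0,0],"fingers": 0.04}
  ]
}}

```text
t: 6.05
position: [0.5965, 0.0554, 0.0478]
tcp_rot: [-0.611, 0.792, -0.0, -0.0]
force: [-0.2, 0.5, 1.8]
opening: 0.571
grasp_force: 30.0
```

>>> {"op": "arm_command", "data": {
  "rows": [
    {"travel": [0,0,-0.001],"twist": [0,0,0],"fingers": 0.04},
    {"travel": [0,0,0],"twist": [0,0,0],"fingers": 0.04}
  ]
}}

```text
t: 6.25
position: [0.5965, 0.0554, 0.0478]
tcp_rot: [-0.611, 0.792, -0.0, -0.0]
force: [-3.9, 0.5, 7.5]
opening: 0.576
grasp_force: 30.0
```

Contact. Releasing and going up, then to the knob.

>>> {"op": "arm_command", "data": {
  "rows": [
    {"travel": [0,0,0.0005],"twist": [0,0,0],"fingers": 0.055},
    {"travel": [0,0,0],"twist": [0,0,0],"fingers": 0.07},
    {"travel": [0,0,0],"twist": [0,0,0],"fingers": 0.07},
    {"travel": [0,0,0.01],"twist": [0,0,0],"fingers": 0.07},
    {"travel": [0,0,0.03],"twist": [0,0,0],"fingers": 0.07},
    {"travel": [0,0,0.04],"twist": [0,0,0],"fingers": 0.07},
    {"travel": [0,0,0.03],"twist": [0,0,0],"fingers": 0.07},
    {"travel": [0,0,0],"twist": [0,0,0],"fingers": 0.07}
  ]
}}

```text
t: 7.05
position: [0.5997, 0.056, 0.1631]
tcp_rot: [-0.611, 0.792, -0.002, 0.005]
force: [0.1, 0.2, -0.2]
opening: 0.804
grasp_force: 0.0
```

>>> {"op": "arm_command", "data": {
  "rows": [
    {"travel": [-0.006,-0.025,0],"twist": [0,0,8],"fingers": 0.07},
    {"travel": [-0.009,-0.035,0],"twist": [0,0,8],"fingers": 0.07},
    {"travel": [-0.009,-0.035,0],"twist": [0,0,8],"fingers": 0.07},
    {"travel": [-0.008,-0.028,0],"twist": [0,0,8],"fingers": 0.07},
    {"travel": [0,0,0],"twist": [0,0,0],"fingers": 0.07},
    {"travel": [0,0,0],"twist": [0,0,0],"fingers": 0.07},
    {"travel": [0,0,0],"twist": [0,0,0],"fingers": 0.07}
  ]
}}

```text
t: 7.75
position: [0.5648, -0.0671, 0.157]
tcp_rot: [0.805, -0.593, 0.0, -0.0]
force: [1.1, 0.5, 0.7]
opening: 0.804
grasp_force: 0.0
```

```bash
python3 w.py w3 wrist
python3 - <<'E'
from h import *
a=cv2.imread("pics/w3.png"); h=cv2.cvtColor(a,cv2.COLOR_BGR2HSV)
m=cv2.inRange(h,(0,150,90),(4,255,255))|cv2.inRange(h,(172,150,90),(180,255,255))
n,l,st,ce=cv2.connectedComponentsWithStats(m)
print([(st[i].tolist(),ce[i].round(1).tolist()) for i in range(1,n) if st[i,4]>30])
E
```

```text
t 7.75 pos [ 0.5648 -0.0671  0.157 ] yaw -162.74 z [ 1.e-04  1.e-04 -1.e+00] F [1.06 0.47 0.69] T [-0.033  0.075 -0.015] open 0.0699 gf 0.0 j6 0.135
[0.5757, -0.2997, 0.05] [ 438.5 -182.7]
[0.5642, -0.0675, 0.075] [321.9 265. ]
[0.5961, 0.0534, 0.06] [224.5 407.2]
[([282, 251, 9, 33, 239], [286.1, 267.4]), ([362, 251, 8, 32, 228], [365.2, 266.4])]
```

View pics/w3.png

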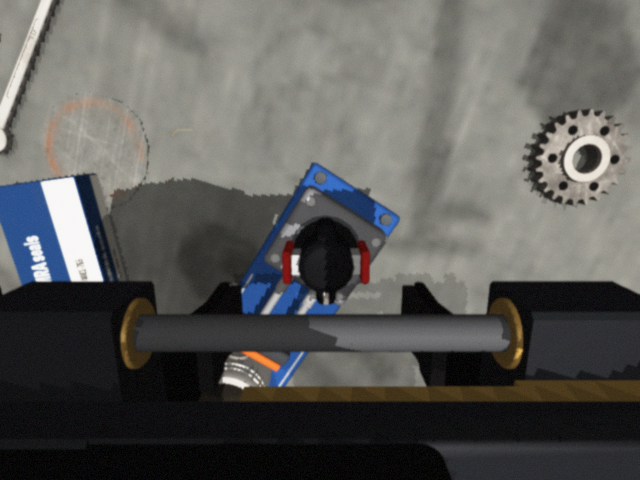

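The red tabs are at (286,267) and (365,266), with their midpoint at (325.6,267). The knob is therefore about 2 mm to -x of the prediction, and the tab line is parallel to the closing axis. Shifting slightly and descending.

>>> {"op": "arm_command", "data": {
  "rows": [
    {"travel": [-0.002,-0.0005,-0.02],"twist": [0,0,0],"fingers": 0.07},
    {"travel": [0,0,-0.025],"twist": [0,0,0],"fingers": 0.07},
    {"travel": [0,0,-0.025],"twist": [0,0,0],"fingers": 0.07},
    {"travel": [0,0,-0.013],"twist": [0,0,0],"fingers": 0.07},
    {"travel": [0,0,-0.004],"twist": [0,0,0],"fingers": 0.07},
    {"travel": [0,0,0],"twist": [0,0,0],"fingers": 0.07},
    {"travel": [0,0,0],"twist": [0,0,0],"fingers": 0.07}
  ]
}}

```text
t: 8.5
position: [0.5635, -0.0679, 0.0711]
tcp_rot: [0.805, -0.593, 0.001, -0.001]
force: [-0.4, 0.5, 0.1]
opening: 0.806
grasp_force: 0.0
```

```bash
python3 w.py
```

```text
t 8.5 pos [ 0.5635 -0.0679  0.0711] yaw -162.69 z [ 0.0021  0.     -1.    ] F [-0.38  0.52  0.09] T [-0.029  0.12   0.02 ] open 0.0701 gf 0.0 j6 0.136
```

>>> {"op": "arm_command", "data": {
  "rows": [
    {"travel": [0,0,0],"twist": [0,0,0],"fingers": 0.052},
    {"travel": [0,0,0],"twist": [0,0,0],"fingers": 0.052},
    {"travel": [0,0,0],"twist": [0,0,0],"fingers": 0.05},
    {"travel": [0,0,0],"twist": [0,0,0],"fingers": 0.046},
    {"travel": [0,0,0],"twist": [0,0,0],"fingers": 0.038},
    {"travel": [0,0,0],"twist": [0,0,0],"fingers": 0.036},
    {"travel": [0,0,0],"twist": [0,0,0],"fingers": 0.036},
    {"travel": [0,0,0],"twist": [0,0,0],"fingers": 0.036}
  ]
}}

```text
t: 9.3
position: [0.5627, -0.0682, 0.0705]
tcp_rot: [0.805, -0.593, 0.0, -0.0]
force: [-1.3, 0.4, 4.7]
opening: 0.477
grasp_force: 30.0
```

```bash
python3 w.py
```

```text
t 9.3 pos [ 0.5627 -0.0682  0.0705] yaw -162.71 z [ 4.e-04 -1.e-04 -1.e+00] F [-1.25  0.39  4.74] T [0.06  0.594 0.046] open 0.0415 gf 29.997340673580766 j6 0.136
```

Both tabs are in, with the opening at 42 mm and the side force small. Turning clockwise.

>>> {"op": "arm_command", "data": {
  "rows": [
    {"travel": [0,0,0],"twist": [0,0,-3],"fingers": 0.036},
    {"travel": [0,0,0],"twist": [0,0,-5],"fingers": 0.036},
    {"travel": [0,0,0],"twist": [0,0,-5],"fingers": 0.036},
    {"travel": [0,0,0],"twist": [0,0,-4],"fingers": 0.036},
    {"travel": [0,0,0],"twist": [0,0,-3],"fingers": 0.036},
    {"travel": [0,0,0],"twist": [0,0,0],"fingers": 0.036}
  ]
}}

```text
t: 9.9
position: [0.5623, -0.0683, 0.0705]
tcp_rot: [-0.69, 0.724, 0.0, -0.0]
force: [-1.7, -0.1, 6.6]
opening: 0.477
grasp_force: 30.0
```

```bash
python3 w.py
```

```text
t 9.9 pos [ 0.5623 -0.0683  0.0705] yaw 177.23 z [-3.e-04 -2.e-04 -1.e+00] F [-1.67 -0.11  6.57] T [ 0.096  0.675 -0.044] open 0.0415 gf 29.998268033377826 j6 -0.214
```

```bash
cat > q.py <<'E'
from h import *
s=env.sense(); Rm=R.from_quat(s["tcp_rot"]).as_matrix()
print("t",round(s["t"],2),"yaw",np.degrees(np.arctan2(Rm[1,1],Rm[0,1])).round(2),"pos",s["position"].round(4),"F",s["force"].round(1),"T",s["torque"].round(3),"tau6",s["tau"][5].round(3),"op",round(s["opening"]*87,2))
E
python3 q.py
```

```text
t 9.9 yaw 177.23 pos [ 0.5623 -0.0683  0.0705] F [-1.7 -0.1  6.6] T [ 0.096  0.675 -0.044] tau6 -0.115 op 41.5
```

>>> {"op": "arm_command", "data": {
  "rows": [
    {"travel": [0,0,0],"twist": [0,0,-3],"fingers": 0.036},
    {"travel": [0,0,0],"twist": [0,0,-3],"fingers": 0.036},
    {"travel": [0,0,0],"twist": [0,0,-3],"fingers": 0.036}
  ]
}}

```text
t: 10.2
position: [0.5622, -0.0682, 0.0705]
tcp_rot: [-0.631, 0.776, 0.0, -0.0]
force: [-2.7, 1.0, 5.9]
opening: 0.469
grasp_force: 30.0
```

```bash
python3 q.py
```

```text
t 10.2 yaw 168.18 pos [ 0.5622 -0.0682  0.0705] F [-2.7  1.   5.9] T [0.185 0.733 0.021] tau6 0.279 op 40.84
```

>>> {"op": "arm_command", "data": {
  "rows": [
    {"travel": [0,0,0],"twist": [0,0,-2],"fingers": 0.036},
    {"travel": [0,0,0],"twist": [0,0,-2],"fingers": 0.036}
  ]
}}

```text
t: 10.4
position: [0.5621, -0.0682, 0.0705]
tcp_rot: [-0.603, 0.797, 0.0, -0.0]
force: [-2.7, 0.7, 6.7]
opening: 0.48
grasp_force: 30.0
```

```bash
python3 q.py
```

```text
t 10.4 yaw 164.22 pos [ 0.5621 -0.0682  0.0705] F [-2.7  0.7  6.7] T [0.198 0.776 0.077] tau6 0.165 op 41.73
```

>>> {"op": "arm_command", "data": {
  "rows": [
    {"travel": [0,0,0],"twist": [0,0,-2],"fingers": 0.036},
    {"travel": [0,0,0],"twist": [0,0,-1],"fingers": 0.036},
    {"travel": [0,0,0],"twist": [0,0,0],"fingers": 0.036}
  ]
}}

```text
t: 10.7
position: [0.5621, -0.0682, 0.0705]
tcp_rot: [-0.583, 0.813, 0.0, -0.0]
force: [-4.5, 0.7, 5.9]
opening: 0.478
grasp_force: 30.0
```

```bash
python3 q.py
```

```text
t 10.7 yaw 161.27 pos [ 0.5621 -0.0682  0.0705] F [-4.5  0.7  5.9] T [ 0.203  0.791 -0.058] tau6 -0.019 op 41.56
```

>>> {"op": "arm_command", "data": {
  "rows": [
    {"travel": [0,0,0],"twist": [0,0,-2],"fingers": 0.036},
    {"travel": [0,0,0],"twist": [0,0,0],"fingers": 0.036}
  ]
}}

```text
t: 10.9
position: [0.5621, -0.0682, 0.0705]
tcp_rot: [-0.568, 0.823, 0.0, -0.0]
force: [-3.0, 1.0, 7.9]
opening: 0.477
grasp_force: 30.0
```

```bash
python3 q.py
```

```text
t 10.9 yaw 159.25 pos [ 0.5621 -0.0682  0.0705] F [-3.   1.   7.9] T [ 0.217  0.789 -0.086] tau6 -0.063 op 41.49
```

>>> {"op": "arm_command", "data": {
  "rows": [
    {"travel": [0,0,0],"twist": [0,0,-2],"fingers": 0.036},
    {"travel": [0,0,0],"twist": [0,0,0],"fingers": 0.036}
  ]
}}

```text
t: 11.1
position: [0.562, -0.0682, 0.0705]
tcp_rot: [-0.554, 0.833, 0.0, -0.0]
force: [-2.9, 0.8, 6.1]
opening: 0.476
grasp_force: 30.0
```

```bash
python3 q.py
```

```text
t 11.1 yaw 157.25 pos [ 0.562  -0.0682  0.0705] F [-2.9  0.8  6.1] T [ 0.257  0.856 -0.042] tau6 -0.063 op 41.4
```

>>> {"op": "arm_command", "data": {
  "rows": [
    {"travel": [0,0,0],"twist": [0,0,-2],"fingers": 0.036},
    {"travel": [0,0,0],"twist": [0,0,0],"fingers": 0.036}
  ]
}}

```text
t: 11.3
position: [0.562, -0.0682, 0.0705]
tcp_rot: [-0.539, 0.842, 0.0, -0.0]
force: [-3.1, 2.0, 5.4]
opening: 0.473
grasp_force: 30.0
```

```bash
python3 q.py
```

```text
t 11.3 yaw 155.25 pos [ 0.562  -0.0682  0.0705] F [-3.1  2.   5.4] T [ 0.223  0.902 -0.024] tau6 -0.063 op 41.16
```

>>> {"op": "arm_command", "data": {
  "rows": [
    {"travel": [0,0,0],"twist": [0,0,-2],"fingers": 0.036},
    {"travel": [0,0,0],"twist": [0,0,0],"fingers": 0.036}
  ]
}}

```text
t: 11.5
position: [0.562, -0.0682, 0.0705]
tcp_rot: [-0.524, 0.851, 0.0, -0.001]
force: [-2.9, 1.2, 7.5]
opening: 0.479
grasp_force: 30.0
```

```bash
python3 q.py
```

```text
t 11.5 yaw 153.25 pos [ 0.562  -0.0682  0.0705] F [-2.9  1.2  7.5] T [ 0.215  0.872 -0.037] tau6 -0.063 op 41.69
```

>>> {"op": "arm_command", "data": {
  "rows": [
    {"travel": [0,0,0],"twist": [0,0,-2],"fingers": 0.036},
    {"travel": [0,0,0],"twist": [0,0,0],"fingers": 0.036}
  ]
}}

```text
t: 11.7
position: [0.5619, -0.0682, 0.0705]
tcp_rot: [-0.509, 0.861, 0.0, -0.001]
force: [-3.6, 1.1, 6.4]
opening: 0.477
grasp_force: 30.0
```

```bash
python3 q.py
```

```text
t 11.7 yaw 151.25 pos [ 0.5619 -0.0682  0.0705] F [-3.6  1.1  6.4] T [ 0.263  0.923 -0.034] tau6 -0.063 op 41.47
```

Run:
```python
from h import *
c=cal("scene"); o=np.array([.5834,.005]); x=np.array([.2555,.9668])
def P(xx): p=o+xx*x; return proj(c,[*p,.042]).round(1)
print("x18",P(.018),"x32",P(.034),"x40",P(.040))
for a in (cv2.imread("pics/p2.png"),imaging.grab_frame("scene")):
    h=cv2.cvtColor(a,cv2.COLOR_BGR2HSV); m=cv2.inRange(h,(5,110,120),(18,255,255)); m[:210]=0;m[260:]=0;m[:,:215]=0;m[:,275:]=0
    n,l,st,ce=cv2.connectedComponentsWithStats(m); print([(st[i].tolist(),ce[i].round(1).tolist()) for i in range(1,n) if st[i,4]>8])
cv2.imwrite("pics/s4.png",cv2.resize(a[150:300,180:340],None,fx=4,fy=4,interpolation=cv2.INTER_CUBIC))
```

```text
x18 [249.  226.1] x32 [244.3 223.5] x40 [242.5 222.5]
[([243, 223, 15, 13, 48], [249.5, 227.7])]
[]
```

View pics/s4.png

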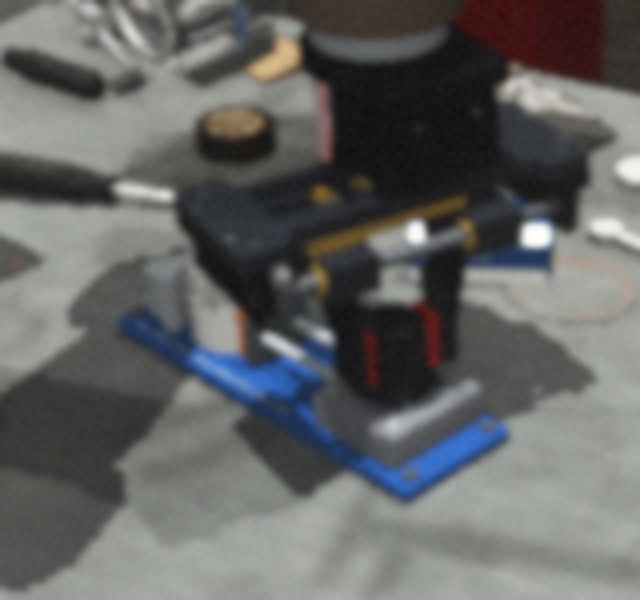

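The knob has turned with the gripper, and the pad (crop 240,330) touches the piston, which is now close to the V-block. Continuing in small steps.

>>> {"op": "arm_command", "data": {
  "rows": [
    {"travel": [0,0,0],"twist": [0,0,-2],"fingers": 0.036},
    {"travel": [0,0,0],"twist": [0,0,0],"fingers": 0.036}
  ]
}}

```text
t: 11.95
position: [0.5619, -0.0681, 0.0705]
tcp_rot: [-0.494, 0.869, 0.0, -0.001]
force: [-3.2, 0.4, 7.4]
opening: 0.476
grasp_force: 30.0
```

```bash
python3 q.py
```

```text
t 11.95 yaw 149.25 pos [ 0.5619 -0.0681  0.0705] F [-3.2  0.4  7.4] T [0.315 0.903 0.029] tau6 -0.063 op 41.4
```

>>> {"op": "arm_command", "data": {
  "rows": [
    {"travel": [0,0,0],"twist": [0,0,-2],"fingers": 0.036},
    {"travel": [0,0,0],"twist": [0,0,0],"fingers": 0.036}
  ]
}}

```text
t: 12.15
position: [0.5619, -0.0681, 0.0705]
tcp_rot: [-0.479, 0.878, 0.0, -0.001]
force: [-3.7, 2.0, 7.6]
opening: 0.473
grasp_force: 30.0
```

```bash
python3 q.py
```

```text
t 12.15 yaw 147.25 pos [ 0.5619 -0.0681  0.0705] F [-3.7  2.   7.6] T [ 0.351  0.929 -0.009] tau6 -0.063 op 41.16
```

>>> {"op": "arm_command", "data": {
  "rows": [
    {"travel": [0,0,0],"twist": [0,0,-2],"fingers": 0.036},
    {"travel": [0,0,0],"twist": [0,0,0],"fingers": 0.036}
  ]
}}

```text
t: 12.35
position: [0.5619, -0.0681, 0.0705]
tcp_rot: [-0.464, 0.886, 0.0, -0.001]
force: [-4.0, 0.5, 6.6]
opening: 0.47
grasp_force: 30.0
```

```bash
python3 q.py
```

```text
t 12.35 yaw 145.25 pos [ 0.5619 -0.0681  0.0705] F [-4.   0.5  6.6] T [ 0.356  0.952 -0.073] tau6 -0.063 op 40.85
```

>>> {"op": "arm_command", "data": {
  "rows": [
    {"travel": [0,0,0],"twist": [0,0,-2],"fingers": 0.036},
    {"travel": [0,0,0],"twist": [0,0,0],"fingers": 0.036}
  ]
}}

```text
t: 12.55
position: [0.5618, -0.0681, 0.0705]
tcp_rot: [-0.448, 0.894, 0.0, -0.001]
force: [-3.7, 0.9, 7.0]
opening: 0.473
grasp_force: 30.0
```

```bash
python3 q.py
```

```text
t 12.55 yaw 143.25 pos [ 0.5618 -0.0681  0.0705] F [-3.7  0.9  7. ] T [ 0.358  0.911 -0.032] tau6 -0.063 op 41.15
```

>>> {"op": "arm_command", "data": {
  "rows": [
    {"travel": [0,0,0],"twist": [0,0,-2],"fingers": 0.036},
    {"travel": [0,0,0],"twist": [0,0,0],"fingers": 0.036}
  ]
}}

```text
t: 12.75
position: [0.5618, -0.068, 0.0705]
tcp_rot: [-0.432, 0.902, 0.0, -0.001]
force: [-3.9, 1.4, 6.9]
opening: 0.48
grasp_force: 30.0
```

```bash
python3 q.py
```

```text
t 12.75 yaw 141.25 pos [ 0.5618 -0.068   0.0705] F [-3.9  1.4  6.9] T [ 0.468  0.935 -0.052] tau6 -0.064 op 41.8
```

>>> {"op": "arm_command", "data": {
  "rows": [
    {"travel": [0,0,0],"twist": [0,0,-1.5],"fingers": 0.036},
    {"travel": [0,0,0],"twist": [0,0,0],"fingers": 0.036}
  ]
}}

```text
t: 12.95
position: [0.5618, -0.068, 0.0705]
tcp_rot: [-0.421, 0.907, 0.0, -0.001]
force: [-3.1, 1.8, 6.9]
opening: 0.479
grasp_force: 30.0
```

```bash
python3 q.py
```

```text
t 12.95 yaw 139.76 pos [ 0.5618 -0.068   0.0705] F [-3.1  1.8  6.9] T [ 0.422  0.964 -0.023] tau6 -0.04 op 41.65
```

>>> {"op": "arm_command", "data": {
  "rows": [
    {"travel": [0,0,0],"twist": [0,0,-1.5],"fingers": 0.036},
    {"travel": [0,0,0],"twist": [0,0,0],"fingers": 0.036}
  ]
}}

```text
t: 13.15
position: [0.5618, -0.068, 0.0705]
tcp_rot: [-0.409, 0.913, 0.0, -0.001]
force: [-4.9, 1.3, 7.0]
opening: 0.474
grasp_force: 30.0
```

```bash
python3 q.py
```

```text
t 13.15 yaw 138.26 pos [ 0.5618 -0.068   0.0705] F [-4.9  1.3  7. ] T [0.42  0.988 0.043] tau6 -0.04 op 41.22
```

>>> {"op": "arm_command", "data": {
  "rows": [
    {"travel": [0,0,0],"twist": [0,0,-1],"fingers": 0.036},
    {"travel": [0,0,0],"twist": [0,0,0],"fingers": 0.036}
  ]
}}

```text
t: 13.35
position: [0.5618, -0.068, 0.0705]
tcp_rot: [-0.401, 0.916, 0.0, -0.001]
force: [-3.7, 2.1, 6.2]
opening: 0.477
grasp_force: 30.0
```

```bash
python3 q.py
```

```text
t 13.35 yaw 137.26 pos [ 0.5618 -0.068   0.0705] F [-3.7  2.1  6.2] T [ 0.418  1.016 -0.053] tau6 -0.017 op 41.51
```

>>> {"op": "arm_command", "data": {
  "rows": [
    {"travel": [0,0,0],"twist": [0,0,-1],"fingers": 0.036},
    {"travel": [0,0,0],"twist": [0,0,0],"fingers": 0.036}
  ]
}}

```text
t: 13.55
position: [0.5617, -0.068, 0.0705]
tcp_rot: [-0.393, 0.92, 0.0, -0.001]
force: [-3.7, 1.0, 7.6]
opening: 0.478
grasp_force: 30.0
```

```bash
python3 q.py
```

```text
t 13.55 yaw 136.27 pos [ 0.5617 -0.068   0.0705] F [-3.7  1.   7.6] T [ 0.47   1.035 -0.016] tau6 -0.019 op 41.55
```

>>> {"op": "arm_command", "data": {
  "rows": [
    {"travel": [0,0,0],"twist": [0,0,-1],"fingers": 0.036},
    {"travel": [0,0,0],"twist": [0,0,0],"fingers": 0.036}
  ]
}}

```text
t: 13.75
position: [0.5617, -0.068, 0.0705]
tcp_rot: [-0.385, 0.923, 0.0, -0.001]
force: [-3.8, 1.8, 7.9]
opening: 0.476
grasp_force: 30.0
```

```bash
python3 q.py
```

```text
t 13.75 yaw 135.28 pos [ 0.5617 -0.068   0.0705] F [-3.8  1.8  7.9] T [0.529 1.004 0.002] tau6 -0.053 op 41.37
```

>>> {"op": "arm_command", "data": {
  "rows": [
    {"travel": [0,0,0],"twist": [0,0,-1],"fingers": 0.036},
    {"travel": [0,0,0],"twist": [0,0,0],"fingers": 0.036}
  ]
}}

```text
t: 13.95
position: [0.5617, -0.068, 0.0705]
tcp_rot: [-0.377, 0.926, 0.0, -0.001]
force: [-4.4, 2.3, 7.1]
opening: 0.476
grasp_force: 30.0
```

```bash
python3 q.py
```

```text
t 13.95 yaw 134.29 pos [ 0.5617 -0.068   0.0705] F [-4.4  2.3  7.1] T [0.527 1.057 0.085] tau6 -0.097 op 41.43
```

>>> {"op": "arm_command", "data": {
  "rows": [
    {"travel": [0,0,0],"twist": [0,0,-1],"fingers": 0.036},
    {"travel": [0,0,0],"twist": [0,0,0],"fingers": 0.036}
  ]
}}

```text
t: 14.15
position: [0.5617, -0.068, 0.0705]
tcp_rot: [-0.369, 0.929, 0.0, -0.001]
force: [-4.0, 1.2, 6.7]
opening: 0.478
grasp_force: 30.0
```

```bash
python3 q.py
```

```text
t 14.15 yaw 133.3 pos [ 0.5617 -0.068   0.0705] F [-4.   1.2  6.7] T [0.563 1.049 0.091] tau6 -0.144 op 41.59
```

>>> {"op": "arm_command", "data": {
  "rows": [
    {"travel": [0,0,0],"twist": [0,0,-1],"fingers": 0.036},
    {"travel": [0,0,0],"twist": [0,0,0],"fingers": 0.036}
  ]
}}

```text
t: 14.35
position: [0.5617, -0.068, 0.0705]
tcp_rot: [-0.361, 0.933, 0.0, -0.001]
force: [-3.4, 2.0, 8.1]
opening: 0.48
grasp_force: 30.0
```

```bash
python3 q.py
```

```text
t 14.35 yaw 132.32 pos [ 0.5617 -0.068   0.0705] F [-3.4  2.   8.1] T [0.569 1.051 0.176] tau6 -0.194 op 41.72
```

>>> {"op": "arm_command", "data": {
  "rows": [
    {"travel": [0,0,0],"twist": [0,0,-1],"fingers": 0.036},
    {"travel": [0,0,0],"twist": [0,0,0],"fingers": 0.036}
  ]
}}

```text
t: 14.55
position: [0.5617, -0.068, 0.0705]
tcp_rot: [-0.353, 0.936, 0.0, -0.001]
force: [-3.5, 2.2, 6.9]
opening: 0.479
grasp_force: 30.0
```

```bash
python3 q.py
```

```text
t 14.55 yaw 131.33 pos [ 0.5617 -0.068   0.0705] F [-3.5  2.2  6.9] T [0.531 1.16  0.191] tau6 -0.244 op 41.66
```

>>> {"op": "arm_command", "data": {
  "rows": [
    {"travel": [0,0,0],"twist": [0,0,0],"fingers": 0.036},
    {"travel": [0,0,0],"twist": [0,0,0],"fingers": 0.036}
  ]
}}

```text
t: 14.75
position: [0.5617, -0.068, 0.0705]
tcp_rot: [-0.353, 0.936, 0.0, -0.001]
force: [-4.3, 2.4, 6.6]
opening: 0.472
grasp_force: 30.0
```

```bash
python3 q.py
```

```text
t 14.75 yaw 131.34 pos [ 0.5617 -0.068   0.0705] F [-4.3  2.4  6.6] T [0.603 1.073 0.267] tau6 -0.201 op 41.08
```

The torque has risen about 0.25 N m, so roughly 15 N. Letting go and rising.

>>> {"op": "arm_command", "data": {
  "rows": [
    {"travel": [0,0,0],"twist": [0,0,0],"fingers": 0.06},
    {"travel": [0,0,0],"twist": [0,0,0],"fingers": 0.07},
    {"travel": [0,0,0],"twist": [0,0,0],"fingers": 0.07},
    {"travel": [0,0,0],"twist": [0,0,0],"fingers": 0.07}
  ]
}}

```text
t: 15.15
position: [0.5625, -0.0682, 0.0696]
tcp_rot: [-0.352, 0.936, 0.0, -0.0]
force: [0.6, 0.6, 0.0]
opening: 0.744
grasp_force: 0.0
```

>>> {"op": "arm_command", "data": {
  "rows": [
    {"travel": [0,0,0.01],"twist": [0,0,0],"fingers": 0.07},
    {"travel": [0,0,0.03],"twist": [0,0,0],"fingers": 0.07},
    {"travel": [0,0,0.04],"twist": [0,0,0],"fingers": 0.07},
    {"travel": [0,0,0.04],"twist": [0,0,0],"fingers": 0.07},
    {"travel": [0,-0.03,0.03],"twist": [0,0,0],"fingers": 0.07},
    {"travel": [-0.01,-0.045,0],"twist": [0,0,0],"fingers": 0.07},
    {"travel": [-0.01,-0.045,0],"twist": [0,0,0],"fingers": 0.07},
    {"travel": [-0.01,-0.045,0],"twist": [0,0,0],"fingers": 0.07}
  ]
}}

```text
t: 15.95
position: [0.5322, -0.2346, 0.2212]
tcp_rot: [-0.353, 0.936, -0.0, 0.001]
force: [0.3, -0.2, 0.1]
opening: 0.803
grasp_force: 0.0
```

>>> {"op": "arm_command", "data": {
  "rows": [
    {"travel": [-0.01,-0.045,0],"twist": [0,0,0],"fingers": 0.07},
    {"travel": [-0.01,-0.045,0],"twist": [0,0,0],"fingers": 0.07},
    {"travel": [-0.01,-0.04,0],"twist": [0,0,0],"fingers": 0.07},
    {"travel": [0,0,0],"twist": [0,0,0],"fingers": 0.07},
    {"travel": [0,0,0],"twist": [0,0,0],"fingers": 0.07}
  ]
}}

```text
t: 16.45
position: [0.502, -0.364, 0.2201]
tcp_rot: [-0.351, 0.936, 0.0, 0.0]
force: [-0.2, 0.3, -0.1]
opening: 0.802
grasp_force: 0.0
```

```bash
python3 - <<'E'
from h import *
a=imaging.grab_frame("top"); c=cal("top")
h=cv2.cvtColor(a,cv2.COLOR_BGR2HSV)
m=cv2.inRange(h,(0,150,120),(4,255,255))|cv2.inRange(h,(172,150,120),(180,255,255)); m[:170]=0;m[280:]=0;m[:,:150]=0;m[:,330:]=0
n,l,st,ce=cv2.connectedComponentsWithStats(m); print([(st[i].tolist(),ce[i].round(1)) for i in range(1,n) if st[i,4]>8])
cv2.imwrite("pics/f.png",cv2.resize(a[100:350,150:370],None,fx=2.4,fy=2.4,interpolation=cv2.INTER_CUBIC))
E
python3 q.py
```

```text
[([282, 221, 9, 9, 25], array([286. , 224.5])), ([261, 240, 8, 9, 22], array([264.3, 244. ]))]
t 16.5 yaw 131.25 pos [ 0.5024 -0.3631  0.2202] F [ 0.6  0.5 -0.8] T [0.081 0.013 0.02 ] tau6 0.001 op 70.07
```

View pics/f.png

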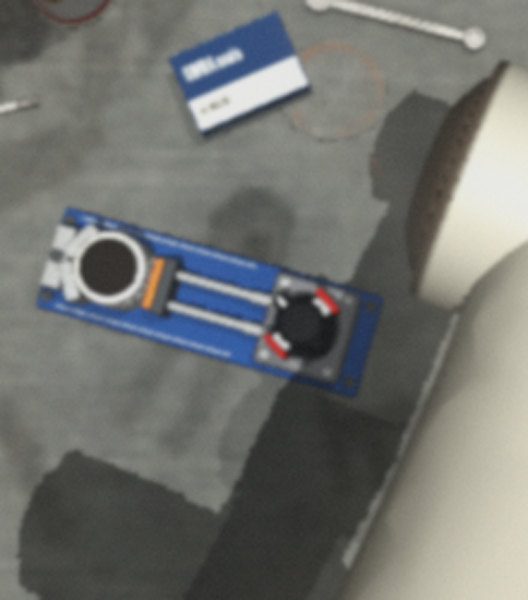

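The final view shows the piston (108,265) upright against the vee with the pad (153,283) on it. The tabs are out at (326,302) and (276,345), about 46 mm apart as at the start. The knob is at about 132°, which matches where I released it. The carton is in place, and nothing went near the gear.

```bash
python3 -c "
from station import env
print(env.close_job())"
```

```text
the job is handed in; nothing more can be done
None
```

The job is handed in: the piston stands upright, clamped in the V-block at about 15 N (estimated from knob torque, not measured directly). The tabs are out and the knob locked, the carton looks unmoved, and the arm never went near the gear, though I did not re-check it at the end.

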